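# Dock a tray of marker necks and start the count at a touch-free switch

### The arm

A 7-joint arm with a two-finger parallel gripper is mounted at the origin on a cart in front of the work surface, level with it; the furniture and walls round the work are solid. World frame = base frame: x ahead of the robot, y to its left, z up, the work surface at z = 0. Lengths are in m, angles in rad, forces in N, time in s.
With the tool pointing down it reaches from about 0.425 to 0.975 m from the base axis. Payload 16.7 kg.
Tool frame: the origin (TCP) lies midway between the tips of the shut fingers; the grasp point (between the pads) lies 19 mm behind it; y points along the fingers, x is the direction in which the jaws open and shut, and the axes are right-handed (so a half turn about y gives the same grasp; the last joint's range is limited). The gripper opens to 85 mm and grips with 20 to 120 N. Pads are 22 mm wide; open, the fingers measure 114 mm over their backs; the gripper's body (76 mm by 85 mm) begins 54 mm behind the grasp point. The pads swing forward as they close: fully open they stand 13 mm farther back than shut.
Start: joints at [-1.312, 0.426, 0.074, 1.606, -0.034, 1.111, -0.067], TCP at [0.268, 0.619, 0.231] pointing down, gripper open.
Joint ranges: [-2.85, 2.85], [-0.5, 2.14], [-1.23, 1.37], [0.21, 2.46], [-1.02, 4.16], [0.16, 2.05], [-2.73, 2.73]. Speed limits (rad/s): [1.89, 1.89, 2.39, 2.39, 3.01, 3.01, 3.01].

### API

Orientations are given as a 3x3 rotation matrix whose columns are the frame's x, y, z axes.
In Python, from plant import ctrl, vision gives the robot as it stands. The module is installed in compiled form; this text tells all that it offers.
- The arm moves only by the tool apply_moves, never from a script. Its arguments are lists of equal length, an entry for each row: "slide": the shift along the tool's x, y, z in units of 50 mm (1.0 is 50 mm), a list of three; "turn": the turn, a rotation vector about the tool's x, y, z in units of 8 degrees (1.0 is 8 degrees), a list of three; "hand": the closure, from 0 (fully open) to 1 (shut). A call has 1 to 12 rows; each row is the pose to reach, as a shift and turn from the pose commanded when the call began, along the tool's axes at that moment; what a row does not reach only later rows make up. A row lasts 1/10 s, in which the tool goes at most 50 mm and 8.59 degrees, less where a joint would pass 70% of its speed; a pose out of reach is approached as far as the arm can. A call with a gripper value outside its range is refused whole. The fingers move at their own pace and stop on an object; "newtons" is the grip in N (left out, the last holds). Time passes only in rows, so rows that repeat a pose let the fingers close. It gives the time, the measured TCP pose, the force and the opening at its end, in the units of the state.
- ctrl.state(): the state, without advancing time (a new reading comes with each control period).
- vision.read_camera(name): name is "scene" or "side" or "wrist"; returns a dict with "frame" (480x640x3 uint8, red, green, blue), "fx", "fy", "cx", "cy" (pixels), "world_from_camera" (4x4, takes a point from camera to world coordinates); the wrist camera has in their place "tool_from_camera" (4x4, takes a point from camera to tool coordinates, whose origin is the TCP and whose axes are the tool frame's). Camera axes: x right, y down, z forward; pixel columns grow to the right and rows downward; lengths in m; the calibration is good to about 2 mm. A picture is of the moment at which its call begins: read the wrist's pose just before it. There is no depth.
- ctrl.sign_off(): hands the job in, once; it reports no verdict.
The state is a dict: "t": time; "joints": joint angles; "joint_velocities": joint speeds; "joint_efforts": joint torques, N m; "eef_pos": TCP position; "tcp_rot": TCP orientation; "force": force on the tool from outside, world axes, zero at the start; "ft_torque": the same for the moment, N m; "finger_gap": opening from 0.0 (shut) to 1.0 (fully open).
Only numpy, scipy, OpenCV 4.12 (cv2) and the standard library are available. Lean on these libraries where they do the work, as an engineer would, in place of code of your own. Each camera call takes 0.05 s, during which the arm holds its last target.

### The job

Push the carrier with the tray of necks along the counting station's channel until it is fully home against the rubber stops, then swing the red latch arm fully shut behind it. Then start the count at the touch-free switch with the green ring: point the fingertips straight down at its lens, about 20 mm above it, and hold still there for two seconds without touching it. Push only, lift nothing, do not point at or touch the red-ringed stop switch, and leave the other things where they are.

Things in the scene. Friction and masses are not known exactly. Their poses are not given: they have to be found in the camera images.
- station: counting station fixed to the table: dark steel base plate, top at z = 15 mm, channel between two aluminium rails, camera on a mast at the far end. Origin: table level, middle of the channel; x = way in, y left. In mm: plate x -115 to 118, y +-108; rails x -40 to 117, inner faces y +-84.5, top z 33; faces of the two rubber stops x 88; camera and mast above x 35 to 117, to z 260
- carrier: loose grey plate (124 long x 165 wide x 10 mm, about 0.35 kg) on the station's base plate, its front part already between the rails (2 mm play); it bears the tray of necks (to 38 mm high) and slides with 1 to 3 N. Origin: centre of its underside; x = way in. Home against the stops: origin at x = 26, rear edge at x = -36 mm in the station's frame; it starts 40 to 60 mm short of home
- push_plate (a point): middle of the rear face of the black upright push plate at the carrier's rear edge (70 mm wide across, 10 to 50 mm above the carrier's underside); this point is 30 mm above the underside and 62 mm behind the carrier's origin. Push here, in the way-in direction
- latch_knob (a point): centre of the black upright knob (16 mm in diameter, from 27 to 54 mm above the base plate, this point at 40 mm above it) near the tip of the red latch arm, 75 mm from the pivot. Push its side to swing the arm
- latch_pivot (a point): pivot of the latch arm, a fixed upright axis at x = -45.5, y = -96.5 mm in the station's frame. The arm is 89 mm long, 13 mm wide, its top 18 mm above the base plate
- latch (a joint): angle of the red latch arm: 0 = shut, lying across the channel from its pivot along the station's +y, 3 mm behind the carrier's rear edge, at its end stop. Seen from above it opens counter-clockwise: at 1.57 it points along the station's -x. It starts at 1.65 to 2.0, needs about 1 N at the knob and stays where left. It can shut only when the carrier is home
- start_switch_lens (a point): centre of the lens, the topmost point (40 mm above the table) of the START switch: a white round touch-free switch, 64 mm in diameter, fixed to the table, with a GREEN ring round a black lens. It reacts to a fingertip held above the lens and must not be touched
- stop_switch_lens (a point): centre of the lens, the topmost point (40 mm above the table) of the STOP switch: same white round body, with a RED ring. Leave it alone. The two switches may have changed places
- start_switch: the START switch (green ring); origin: centre of its underside. Between the switches and the station the filling machine's hoses hang over the table (x above 0.41 m, y from -0.05 to 0.25 m, up to z = 0.30 m): pass above or in front of them
- stop_switch: the STOP switch (red ring); origin: centre of its underside
- black_ink: bystander: black ink bottle, 44 mm wide, 90 mm high, standing on the table; origin at its underside
- jar: bystander: clear jar of nibs with a red lid, 75 mm wide and high; origin at its underside
- tweezers: bystander: steel tweezers, 125 mm long, 12 mm high, lying along its y axis; origin at its underside
- syringe: bystander: syringe, 134 mm long, 20 mm high, lying along its y axis; origin at its underside
- green_cap: bystander: green marker cap, 40 mm long, 20 mm high, lying; origin at its underside

How it is judged:
On the way, in this order (a step that is already met when the one before it is completed fails the run):
1. the carrier is pushed fully home against the stops (x of carrier in the frame of station above 0.0225 m and z of carrier in the frame of station below 0.02 m), for 0.2 s.
2. the latch arm is swung fully shut behind the carrier (all of step 1 and value of joint latch below 0.07 rad), for 0.2 s.
3. with the carrier latched, the fingertips point at the green-ringed start switch from just above and dwell (all of step 2 and horizontal distance between the grasp point and start_switch_lens below 0.02 m and z of the grasp point in the frame of start_switch_lens between 0.021 and 0.075 m), for 1.5 s.
At the end, for the whole second after the job is handed in: carrier flat and at rest in the channel, within 3.5 mm of home; latch within 0.07 rad of shut; before that, with it shut, the grip centre stood within 20 mm sideways of the green switch's lens, fingertips some 2 to 55 mm above it, for 1.5 s without contact; bystanders within 20 mm of their places (all of step 2 and linear speed of carrier below 0.01 m/s and distance of each of start_switch, stop_switch from where it was at the start of the episode below 0.005 m and distance of each of black_ink, jar, tweezers, syringe, green_cap from where it was at the start of the episode below 0.02 m); the robot touches nothing.
It fails at once if the start switch was touched (contact force between any of the fingers, the arm and start_switch above 0.3 N).
It fails at once if the stop switch was touched (contact force between any of the fingers, the arm and stop_switch above 0.3 N).
It fails at once if the stop switch was pointed at from close by (horizontal distance between the grasp point and stop_switch_lens below 0.03 m and z of the grasp point in the frame of stop_switch_lens below 0.075 m).
It fails at once if the carrier was lifted or tipped (z of carrier in the frame of station above 0.027 m or angle between carrier's own z axis and vertical above 0.15 rad).
It fails at once if a bystander (black ink bottle, jar of nibs, tweezers, syringe or green cap) was knocked, moved or lifted (distance of any of black_ink, jar, tweezers, syringe, green_cap from where it was at the start of the episode above 0.02 m).
It also fails if it takes over 67 s, if anything falls off the work surface, if the arm or the gripper's body presses on something with over 40 N, if the wrist force passes 120 N, or if a joint passes its speed limit or range.

## Working session

There is one attempt and no reset: what is moved stays moved. The work goes in short steps, Python scripts to look and compute and a tool call to move; the robot and the scene stay as the last step left them, time stands still between calls to the robot, and variables do not carry over. Pictures are saved under pics/ and viewed, and the job is handed in when it is done.

Besides the shell and the picture viewer there is one more tool, called after "Emit:" as name(argument=value, ...) on one line, values as JSON. apply_moves: Moves the arm, as the interface text tells. Its arguments: {"type":"object","properties":{"slide":{"type":"array"},"turn":{"type":"array"},"hand":{"type":"array"},"newtons":{"type":"number"}},"required":["slide","turn","hand"]}

```bash
mkdir -p pics; cat > h.py <<'E'
import numpy as np, cv2
from plant import ctrl, vision
def snap(n,f):
    s=ctrl.state(); c=vision.read_camera(n)
    cv2.imwrite('pics/'+f,c['frame'][:,:,::-1])
    if n=='wrist':
        T=np.eye(4);T[:3,:3]=s['tcp_rot'];T[:3,3]=s['eef_pos'];c['W']=T@np.array(c['tool_from_camera'])
    else: c['W']=np.array(c['world_from_camera'])
    np.savez('pics/'+f+'.npz',W=c['W'],K=[c['fx'],c['fy'],c['cx'],c['cy']])
    return c
def load(f):
    d=np.load('pics/'+f+'.npz'); return d['W'],d['K'],cv2.imread('pics/'+f)
def ray(W,K,u,v):
    d=W[:3,:3]@np.array([(u-K[2])/K[0],(v-K[3])/K[1],1.]); return W[:3,3],d
def onz(W,K,u,v,z):
    o,d=ray(W,K,u,v); return o+d*(z-o[2])/d[2]
def proj(W,K,p):
    q=W[:3,:3].T@(np.array(p)-W[:3,3]); return K[0]*q[0]/q[2]+K[2],K[1]*q[1]/q[2]+K[3]
E
python3 - <<'E'
from h import *
for n in ('scene','side','wrist'):
    c=snap(n,n+'0.png'); print(n,np.round(c['W'],3).tolist(),c['fx'],c['cx'],c['cy'])
s=ctrl.state(); print(s['t'],s['eef_pos'],np.round(s['tcp_rot'],3).tolist(),s['finger_gap'],s['force'])
E
```

```text
scene [[-0.606, -0.456, 0.652, -0.177], [-0.796, 0.352, -0.493, 0.629], [-0.004, -0.817, -0.576, 0.665], [0.0, 0.0, 0.0, 1.0]] 433.63401280987324 317.80224647044446 238.72448764266628
side [[-0.85, -0.241, 0.468, -0.245], [-0.527, 0.37, -0.765, 1.308], [0.011, -0.897, -0.442, 0.762], [0.0, 0.0, 0.0, 1.0]] 532.6750641954112 312.35852777890034 238.02462740690456
wrist [[0.397, 0.878, 0.267, 0.198], [0.918, -0.379, -0.117, 0.649], [-0.002, 0.291, -0.957, 0.373], [0.0, 0.0, 0.0, 1.0]] 355.1378853791407 328.94376705488224 240.19601281408893
0.15 [0.26820636 0.61908551 0.23075866] [[0.398, -0.0, -0.918], [0.918, -0.001, 0.398], [-0.001, -1.0, -0.0]] 1.0054669493250505 [-0.37357812 -0.27569725  0.60176901]
```

View pics/scene0.png

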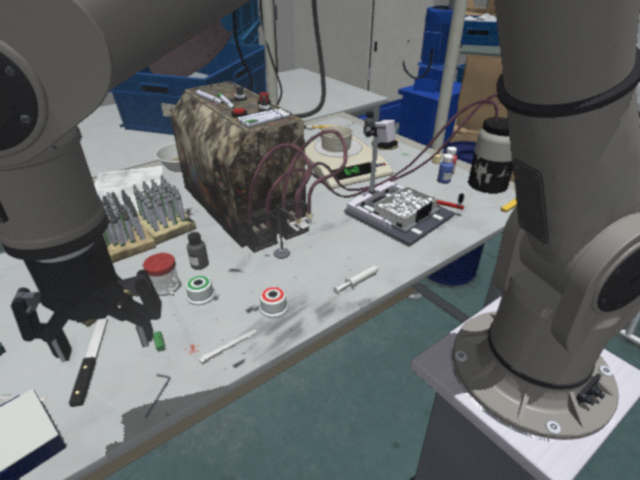

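View pics/side0.png

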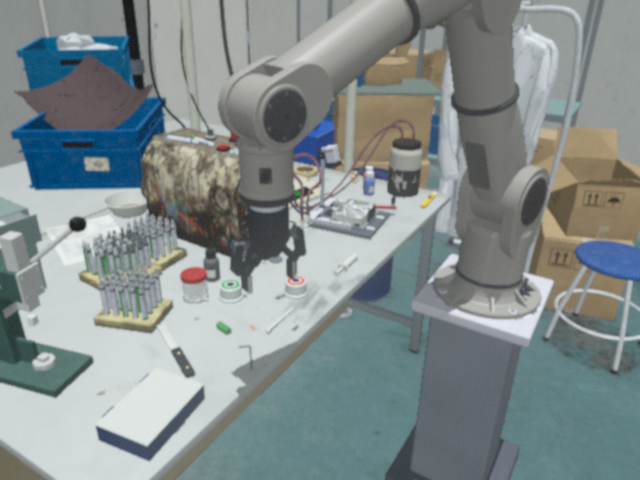

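View pics/wrist0.png

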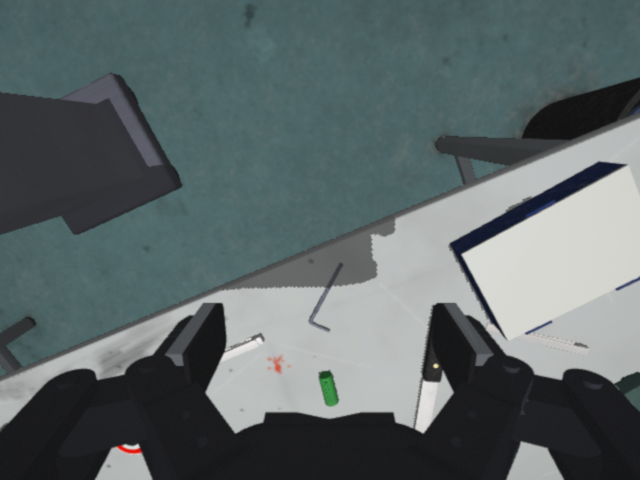

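Scene view: station and carrier are near (400,212), the green switch near (200,287), the red switch near (272,299). The mast is at (378,160). I'll zoom in on the station next.

```bash
python3 - <<'E'
from h import *
W,K,i=load('scene0.png')
cv2.imwrite('pics/z1.png',cv2.resize(i[165:255,330:480],None,fx=5.3,fy=5.3,interpolation=cv2.INTER_CUBIC))
for n,u,v,z in [('green',200,283,.04),('red',272,295,.04),('plate centre',402,214,.015),('platecorner near',405,243,.015),('l',346,211,.015),('r',463,207,.015),('jar',161,262,.07),('ink',197,240,.09),('cap',159,341,.01),('syr',356,279,.01),('tw',228,347,.005)]:
    print(n,np.round(onz(W,K,u,v,z),3))
W,K,i=load('side0.png')
cv2.imwrite('pics/z2.png',cv2.resize(i[185:245,290:420],None,fx=6,fy=6,interpolation=cv2.INTER_CUBIC))
for n,u,v,z in [('green',231,284,.04),('red',296,281,.04)]:
    print(n,np.round(onz(W,K,u,v,z),3))
E
```

```text
green [0.553 0.4   0.04 ]
red [0.425 0.296 0.04 ]
plate centre [ 0.509 -0.189  0.015]
platecorner near [ 0.406 -0.093  0.015]
l [ 0.618 -0.074  0.015]
r [ 0.428 -0.357  0.015]
jar [0.637 0.45  0.07 ]
ink [0.638 0.36  0.09 ]
cap [0.477 0.528 0.01 ]
syr [0.381 0.096 0.01 ]
tw [0.384 0.425 0.005]
green [0.556 0.403 0.04 ]
red [0.422 0.298 0.04 ]
```

View pics/z1.png

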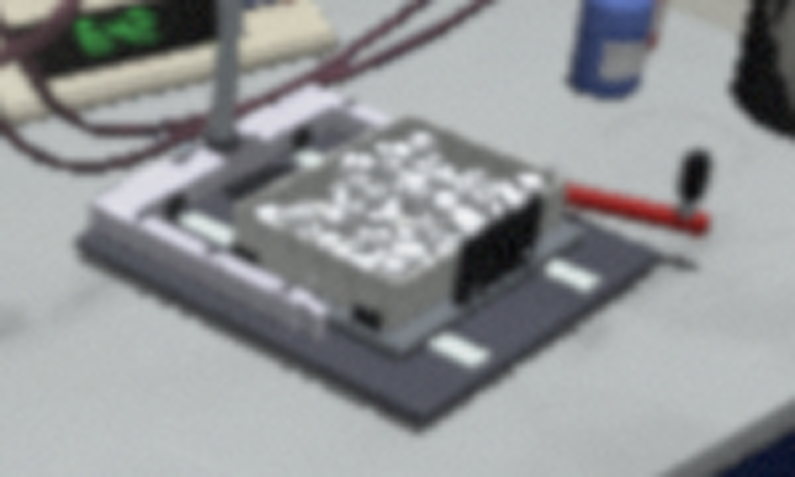

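View pics/z2.png

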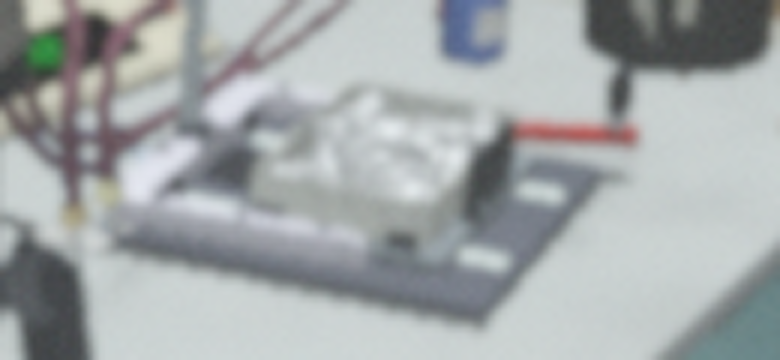

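```bash
python3 - <<'E'
from h import *
W,K,i=load('scene0.png')
P={}
for n,x,y,z in [('near',420,428,.0),('left',82,250,.0),('neart',420,412,.015),('leftt',82,232,.015),('rightt',665,258,.015),('pushL',456,300,.025),('pushR',538,248,.025),('pushtopL',462,243,.065),('pushtopR',540,195,.065),('pivotish',570,195,.03),('tip',705,222,.03),('knobtop',696,155,.069),('knobbot',686,206,.042)]:
    P[n]=onz(W,K,330+x/5.3,165+y/5.3,z); print(n,np.round(P[n],4))
for a,b in (('near','left'),('neart','leftt'),('neart','rightt'),('pushL','pushR'),('pushtopL','pushtopR')):
    d=(P[b]-P[a])[:2];print(a,b,np.linalg.norm(d),np.degrees(np.arctan2(d[1],d[0])))
E
```

```text
near [ 0.4046 -0.109   0.    ]
left [ 0.6324 -0.0852  0.    ]
neart [ 0.4006 -0.1021  0.015 ]
leftt [ 0.6284 -0.0812  0.015 ]
rightt [ 0.4181 -0.3098  0.015 ]
pushL [ 0.4482 -0.1781  0.025 ]
pushR [ 0.4562 -0.2504  0.025 ]
pushtopL [ 0.4428 -0.1692  0.065 ]
pushtopR [ 0.4505 -0.2364  0.065 ]
pivotish [ 0.4771 -0.2998  0.03  ]
tip [ 0.4145 -0.3344  0.03  ]
knobtop [ 0.4238 -0.3275  0.069 ]
knobbot [ 0.4197 -0.3217  0.042 ]
near left 0.22903113895589972 5.947383025323089
neart leftt 0.22875674270766305 5.242285709292149
neart rightt 0.20843624257675827 -85.18879873027937
pushL pushR 0.07273541622519439 -83.64116279555017
pushtopL pushtopR 0.06763359499100835 -83.5205794680204
```

Rough result: station origin about (0.523,-0.199), yaw about 5.3°, carrier about 41 mm short. I'll lift over the hoses to a viewing pose above the station's entry and close the fingers on the way.

Emit:
apply_moves(slide=[[0,-1,0],[0,-2,0],[0,-3,0],[-0.8,-3.4,-0.8],[-1.6,-3.4,-1.6],[-2.4,-3.4,-2.4],[-3.2,-3.4,-3.2],[-4,-3.4,-4],[-4.8,-3.4,-4.8],[-5.6,-3.4,-5.6],[-6.4,-3.4,-6.3],[-7.2,-3.4,-7.1]], turn=[[0,0,0],[0,0,0],[0,-0.3,0],[0,-0.6,0],[0,-1,0],[0,-1.4,0],[0,-1.8,0],[0,-2.2,0],[0,-2.6,0],[0,-3,0],[0,-3.3,0],[0,-3.6,0]], hand=[0,0,0,0.5,1,1,1,1,1,1,1,1])

```text
t: 1.35
eef_pos: [0.4305, 0.2005, 0.4013]
tcp_rot: [[-0.095, -0.0, -0.995], [0.995, 0.0, -0.095], [0.0, -1.0, -0.0]]
force: [0.7, -0.3, 0.2]
finger_gap: -0.002
```

```bash
python3 - <<'E'
from h import *
s=ctrl.state(); print(s['t'],s['eef_pos'],np.round(s['tcp_rot'],3).tolist(),np.round(s['joints'],2),s['finger_gap'])
E
```

```text
1.35 [0.43049552 0.20049749 0.40134806] [[-0.095, -0.0, -0.995], [0.995, 0.0, -0.095], [0.0, -1.0, -0.0]] [-0.89 -0.04  0.31  1.81  0.01  1.37  1.08] -0.0016747961706578703
```

Emit:
apply_moves(slide=[[-0.8,0,0],[-1.6,0,0],[-2.4,0,0],[-3.2,0,0.1],[-4,0,0.2],[-4.8,0,0.3],[-5.6,0,0.4],[-6.4,0,0.5],[-7.2,0,0.6],[-7.6,0.3,0.7],[-7.6,0.8,0.7],[-7.6,0.8,0.7]], turn=[[0,0,0],[0,0,0],[0,0,0],[0,0,0],[0,0,0],[0,0,0],[0,0,0],[0,0,0],[0,0,0],[0,0,0],[0,0,0],[0,0,0]], hand=[1,1,1,1,1,1,1,1,1,1,1,1])

```text
t: 2.55
eef_pos: [0.4296, -0.179, 0.3592]
tcp_rot: [[-0.092, -0.004, -0.996], [0.996, 0.0, -0.092], [0.001, -1.0, 0.003]]
force: [-0.5, 0.9, -0.1]
finger_gap: 0.001
```

```bash
python3 - <<'E'
from h import *
c=snap('wrist','w1.png')
s=ctrl.state(); print(s['t'],s['eef_pos'],np.round(s['tcp_rot'],3).tolist(),np.round(s['joints'],2),abs(s['joint_velocities']).max())
snap('scene','s1.png')
E
```

```text
2.6 [ 0.43039563 -0.17867077  0.36077414] [[-0.093, -0.002, -0.996], [0.996, -0.0, -0.093], [0.0, -1.0, 0.002]] [-0.59 -0.09  0.81  1.91  0.07  1.3   1.86] 0.043821647369531924
```

View pics/w1.png

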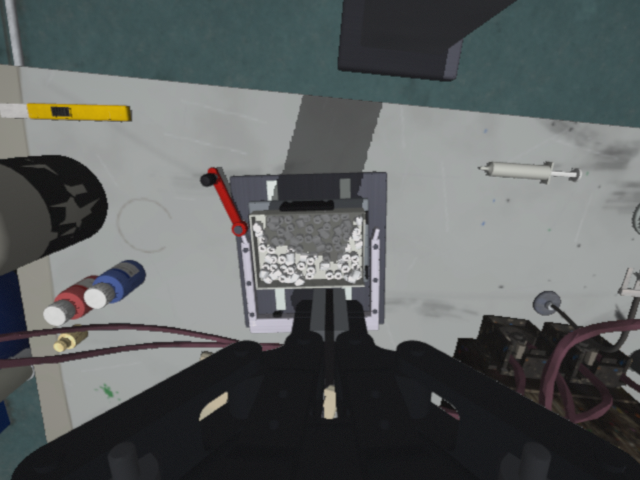

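```bash
python3 - <<'E'
from h import *
W,K,i=load('w1.png')
cv2.imwrite('pics/z3.png',cv2.resize(i[155:345,190:400],None,fx=3.8,fy=3.1,interpolation=cv2.INTER_CUBIC))
E
```

```text
(no output)
```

View pics/z3.png

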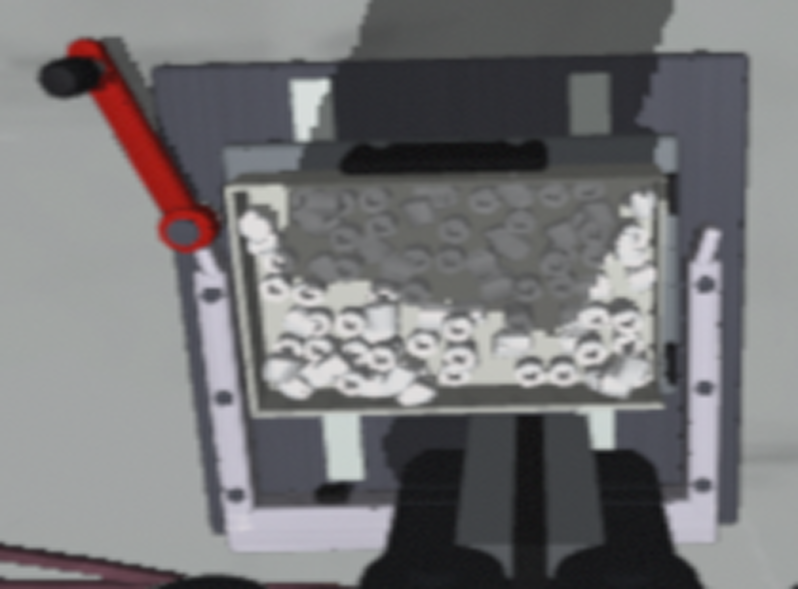

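```bash
python3 - <<'E'
from h import *
W,K,i=load('w1.png')
g=lambda x,y,z: onz(W,K,190+x/3.8,155+y/3.1,z)[:2]
A=np.array([g(153,68,.015),g(747,55,.015),g(737,522,.015),g(212,533,.015)])
M=np.array([[-.115,-.108],[-.115,.108],[.118,.108],[.118,-.108]])
am,mm=A.mean(0),M.mean(0)
U,S,Vt=np.linalg.svd((M-mm).T@(A-am)); R=(U@Vt).T
t=am-R@mm; print('yaw',np.degrees(np.arctan2(R[1,0],R[0,0])),'t',t,'res',np.round(A-(M@R.T+t),4).tolist())
for n,x,y,z in [('c rearR',224,148,.025),('c rearL',677,135,.025),('push topL',345,148,.065),('push topR',547,142,.065),('pivot',186,229,.037),('knob',68,77,.069),('tip',84,50,.033)]:
    p=g(x,y,z); print(n,np.round(p,4),'st',np.round(R.T@(p-t),4))
print('thermos',onz(W,K,95,205,.1),onz(W,K,95,205,.18), 'bottles',onz(W,K,140,265,.1))
E
```

```text
yaw 6.902822156774232 t [ 0.52277623 -0.19454631] res [[0.0014, 0.0021], [0.002, -0.0016], [-0.0016, -0.0016], [-0.0017, 0.0011]]
c rearR [ 0.4541 -0.2851] st [-0.0791 -0.0817]
c rearL [ 0.4333 -0.1245] st [-0.0804  0.0803]
push topL [ 0.442  -0.2373] st [-0.0853 -0.0328]
push topR [ 0.4334 -0.1716] st [-0.086   0.0335]
pivot [ 0.4887 -0.2951] st [-0.0459 -0.0957]
knob [ 0.4214 -0.3263] st [-0.1165 -0.1186]
tip [ 0.4151 -0.3325] st [-0.1235 -0.124 ]
thermos [ 0.45742492 -0.44527379  0.1       ] [ 0.43686621 -0.39365693  0.18      ] bottles [ 0.5267836  -0.39823918  0.1       ]
```

Emit:
apply_moves(slide=[[-0.3,0.4,0.25],[-0.56,1.0,0.5],[-0.56,1.7,0.5],[-0.56,2.4,0.5],[-0.56,3.1,0.5],[-0.56,3.8,0.5],[-0.56,4.4,0.5],[-0.56,5.0,0.5],[-0.56,5.5,0.5],[-0.56,5.8,0.5],[-0.56,5.9,0.5],[-0.56,5.9,0.5]], turn=[[0,-0.15,0],[0,-0.15,0],[0,-0.15,0],[0,-0.15,0],[0,-0.15,0],[0,-0.15,0],[0,-0.15,0],[0,-0.15,0],[0,-0.15,0],[0,-0.15,0],[0,-0.15,0],[0,-0.15,0]], hand=[1,1,1,1,1,1,1,1,1,1,1,1])

```text
t: 3.85
eef_pos: [0.4095, -0.2089, 0.0666]
tcp_rot: [[-0.115, -0.0, -0.993], [0.993, 0.0, -0.115], [0.0, -1.0, -0.0]]
force: [-0.1, -0.7, 0.7]
finger_gap: 0.0
```

```bash
python3 - <<'E'
from h import *
W,K,_=load('scene0.png')
print('thermos base',[np.round(onz(W,K,u,v,0),3) for u,v in ((471,180),(491,190),(510,187))])
c=snap('wrist','w2.png');snap('scene','s2.png')
s=ctrl.state(); print(s['t'],s['eef_pos'],np.round(s['tcp_rot'],3).tolist(),np.round(s['joints'],2),s['force'])
i=cv2.imread('pics/s2.png');cv2.imwrite('pics/z4.png',cv2.resize(i[140:270,320:530],None,fx=3.8,fy=3.8))
E
```

```text
thermos base [array([ 0.534, -0.541,  0.   ]), array([ 0.453, -0.534,  0.   ]), array([ 0.428, -0.599,  0.   ])]
3.95 [ 0.40971852 -0.20910348  0.06724706] [[-0.115, 0.001, -0.993], [0.993, 0.0, -0.115], [-0.0, -1.0, -0.001]] [-0.28  0.41  0.74  2.25 -0.47  0.64  2.49] [-0.15855333 -0.20634336  0.92745398]
```

View pics/w2.png

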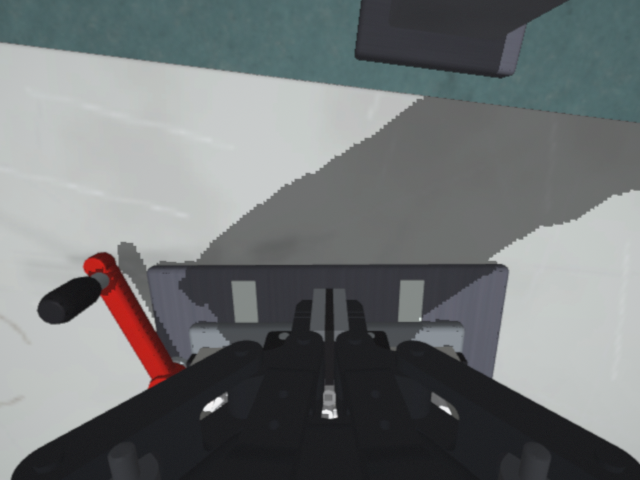

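View pics/z4.png

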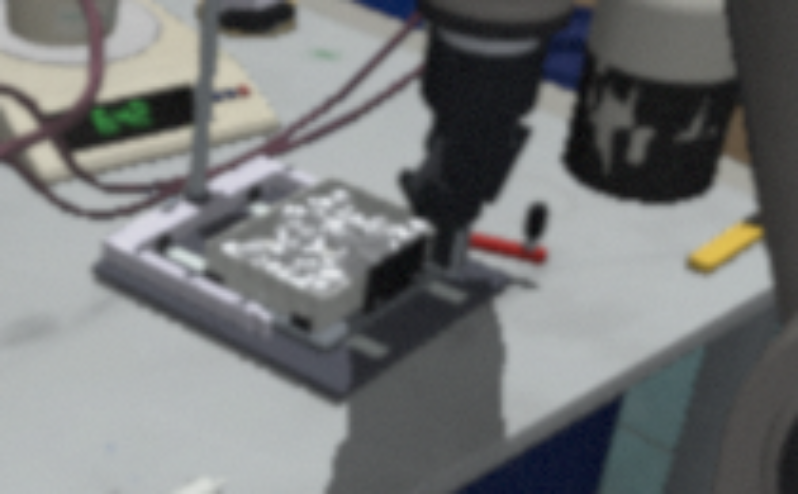

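Wrist view: the fingertips stand at (330,300) behind the push plate, with the knob clear at (70,300). Next I'll descend and start pushing.

Emit:
apply_moves(slide=[[0,0.3,0],[0,0.6,0],[0,0.6,-0.1],[0,0.6,-0.2],[0,0.6,-0.3],[0,0.6,-0.4],[0,0.6,-0.5],[0,0.6,-0.6],[0,0.6,-0.7],[0,0.6,-0.8],[0,0.6,-0.9],[0,0.6,-0.9]], turn=[[0,0,0],[0,0,0],[0,0,0],[0,0,0],[0,0,0],[0,0,0],[0,0,0],[0,0,0],[0,0,0],[0,0,0],[0,0,0],[0,0,0]], hand=[1,1,1,1,1,1,1,1,1,1,1,1])

```text
t: 5.15
eef_pos: [0.4544, -0.2039, 0.0363]
tcp_rot: [[-0.115, 0.0, -0.993], [0.993, -0.0, -0.115], [-0.0, -1.0, -0.0]]
force: [0.2, 0.0, -0.2]
finger_gap: -0.001
```

```bash
python3 - <<'E'
from h import *
c=snap('wrist','w3.png');snap('scene','s3.png')
s=ctrl.state(); print(s['t'],s['eef_pos'],np.round(s['joints'],2),s['force'])
i=cv2.imread('pics/s3.png');cv2.imwrite('pics/z5.png',cv2.resize(i[140:270,320:530],None,fx=3.8,fy=3.8))
E
```

```text
5.25 [ 0.45375494 -0.2040064   0.03630196] [-0.24  0.51  0.67  2.18 -0.55  0.62  2.51] [ 0.20561058  0.33395984 -0.71268233]
```

View pics/z5.png

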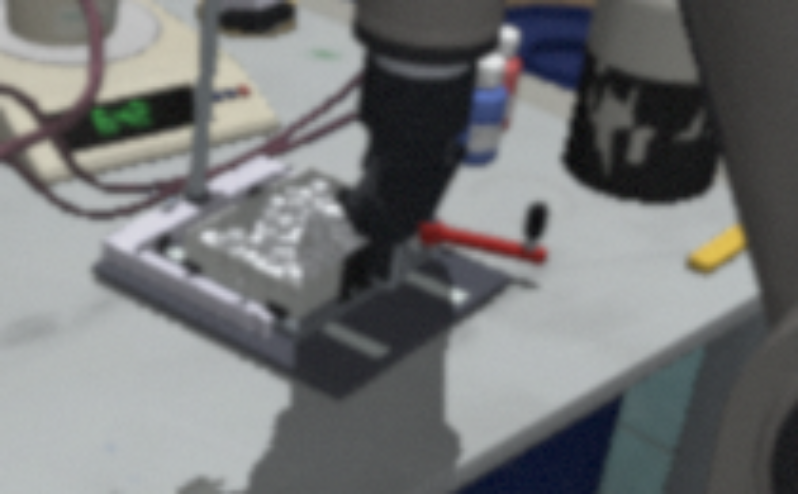

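The carrier is moving in cleanly. I'll go on slowly towards the stops.

Emit:
apply_moves(slide=[[0,0,-0.06],[0,0,-0.12],[0,0,-0.18],[0,0,-0.24],[0,0,-0.3],[0,0,-0.34],[0,0,-0.38],[0,0,-0.38]], turn=[[0,0,0],[0,0,0],[0,0,0],[0,0,0],[0,0,0],[0,0,0],[0,0,0],[0,0,0]], hand=[1,1,1,1,1,1,1,1])

```text
t: 6.05
eef_pos: [0.4728, -0.2018, 0.0363]
tcp_rot: [[-0.115, 0.0, -0.993], [0.993, -0.0, -0.115], [-0.0, -1.0, -0.0]]
force: [-0.3, -0.3, -0.2]
finger_gap: 0.001
```

Emit:
apply_moves(slide=[[0,0,-0.03],[0,0,-0.06],[0,0,-0.09],[0,0,-0.09]], turn=[[0,0,0],[0,0,0],[0,0,0],[0,0,0]], hand=[1,1,1,1])

```text
t: 6.45
eef_pos: [0.4772, -0.2013, 0.0364]
tcp_rot: [[-0.115, 0.0, -0.993], [0.993, -0.0, -0.115], [-0.0, -1.0, -0.0]]
force: [-0.9, 0.3, -0.3]
finger_gap: -0.0
```

```bash
python3 - <<'E'
from h import *
c=snap('wrist','w4.png');snap('scene','s4.png')
s=ctrl.state(); print(s['t'],s['eef_pos'],s['force'])
i=cv2.imread('pics/s4.png');cv2.imwrite('pics/z6.png',cv2.resize(i[140:270,320:530],None,fx=3.8,fy=3.8))
E
```

```text
6.55 [ 0.47711677 -0.20128755  0.03635654] [-0.33689159 -0.11132337  0.1156866 ]
```

View pics/z6.png

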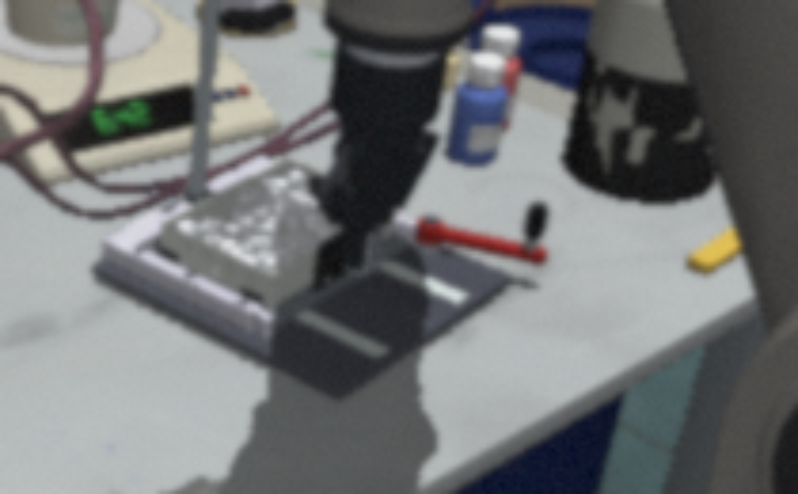

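View pics/w4.png

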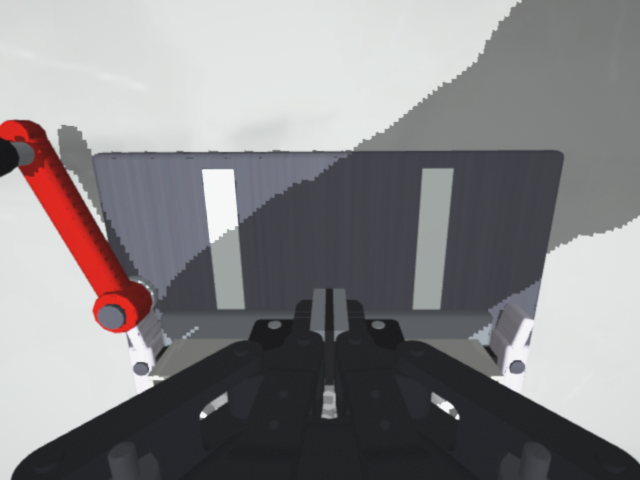

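```bash
python3 - <<'E'
from h import *
W,K,i=load('w4.png')
R=lambda a:np.array([[np.cos(a),-np.sin(a)],[np.sin(a),np.cos(a)]])
g=lambda x,y,z: onz(W,K,x,y,z)[:2]
r1,r2=g(96,154,.015),g(562,152,.015); d=r2-r1; print('rear edge len',np.linalg.norm(d),'yaw',np.degrees(np.arctan2(-d[0],d[1])),r1,r2)
for u,v,z in ((193,312,.025),(225,312,.025),(430,311,.025),(112,316,.037)):
    p=g(u,v,z); ax=np.array([d[1],-d[0]])/np.linalg.norm(d); print(p, 'x st', (p-(r1+r2)/2)@ax-.115)
E
```

```text
rear edge len 0.2092726823728816 yaw 6.871634354129725 [ 0.42273753 -0.31252747] [ 0.39769903 -0.10475806]
[ 0.49143477 -0.26526349] x st -0.041141317022128074
[ 0.48965303 -0.24991467] x st -0.041073850152826316
[ 0.47770641 -0.15166382] x st -0.04117939398531724
[ 0.49058239 -0.29687556] x st -0.045769818017213706
```

About 5 mm remain by the rear edge at rows 311–312. I'll push on in small steps until the force rises.

Emit:
apply_moves(slide=[[0,0,-0.02],[0,0,-0.04],[0,0,-0.06],[0,0,-0.08],[0,0,-0.1],[0,0,-0.1]], turn=[[0,0,0],[0,0,0],[0,0,0],[0,0,0],[0,0,0],[0,0,0]], hand=[1,1,1,1,1,1])

```text
t: 7.15
eef_pos: [0.4792, -0.2015, 0.036]
tcp_rot: [[-0.113, -0.004, -0.994], [0.994, 0.0, -0.113], [0.001, -1.0, 0.004]]
force: [-17.1, -4.3, 12.4]
finger_gap: 0.003
```

Emit:
apply_moves(slide=[[0,0,-0.02],[0,0,-0.04],[0,0,-0.04]], turn=[[0,0,0],[0,0,0],[0,0,0]], hand=[1,1,1])

```text
t: 7.45
eef_pos: [0.4792, -0.2014, 0.0357]
tcp_rot: [[-0.112, -0.007, -0.994], [0.994, 0.001, -0.112], [0.002, -1.0, 0.006]]
force: [-26.5, -5.3, 18.2]
finger_gap: 0.001
```

Emit:
apply_moves(slide=[[0,0,0.2],[0,0,0.5],[0,-0.4,0.8],[0,-1,1.0],[0,-1.6,1.0],[0,-2.2,1.0],[0,-2.4,1.0],[0,-2.4,1.0]], turn=[[0,0,0],[0,0,0],[0,0,0],[0,0,0],[0,0,0],[0,0,0],[0,0,0],[0,0,0]], hand=[1,1,1,1,1,1,1,1])

```text
t: 8.25
eef_pos: [0.4348, -0.206, 0.1573]
tcp_rot: [[-0.115, 0.003, -0.993], [0.993, 0.001, -0.115], [0.0, -1.0, -0.003]]
force: [0.0, 0.8, -0.5]
finger_gap: -0.002
```

```bash
python3 - <<'E'
from h import *
c=snap('wrist','w5.png')
s=ctrl.state(); print(s['t'],s['eef_pos'],s['force'],np.round(s['joints'],2))
i=cv2.imread('pics/w5.png');cv2.imwrite('pics/z7.png',cv2.resize(i[180:400,90:510],None,fx=1.9,fy=1.9,interpolation=cv2.INTER_CUBIC))
E
```

```text
8.3 [ 0.43432138 -0.20573919  0.15624724] [-0.10570334 -0.21645455 -0.16534394] [-0.45  0.28  0.89  2.14 -0.29  0.84  2.31]
```

View pics/z7.png

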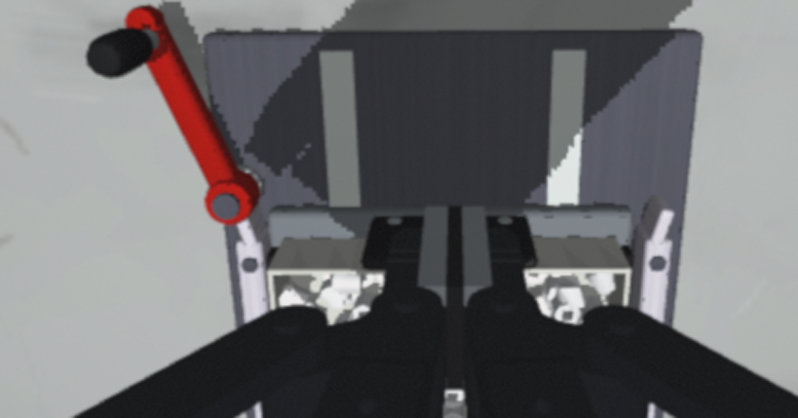

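```bash
python3 - <<'E'
from h import *
W,K,i=load('w5.png')
g=lambda x,y,z: onz(W,K,90+x/1.9,180+y/1.9,z)[:2]
r1,r2=g(207,34,.015),g(700,33,.015); d=r2-r1; ax=np.array([d[1],-d[0]])/np.linalg.norm(d); ay=d/np.linalg.norm(d)
o=(r1+r2)/2+ax*.115; print('len',np.linalg.norm(d),'yaw',np.degrees(np.arctan2(ax[1],ax[0])),'origin',o)
for n,x,y,z in (('cr',285,210,.025),('cl',615,207,.025),('pivot',228,206,.038),('knobtop',108,58,.069),('knobbot',140,42,.042),('tip',142,20,.033)):
    p=g(x,y,z); print(n,np.round(p,4),'st',np.round([(p-o)@ax,(p-o)@ay],4))
# top edge of plate: colour profile
for c in (270,370): print(c,[int(v) for v in i[280:310,c-0].mean(1)])
E
```

```text
len 0.209872249313032 yaw 6.777736044999336 origin [ 0.52394574 -0.19494277]
cr [ 0.4954 -0.2741] st [-0.0377 -0.0752]
cl [ 0.477  -0.1284] st [-0.0388  0.0717]
pivot [ 0.4899 -0.2953] st [-0.0457 -0.0956]
knobtop [ 0.4225 -0.3283] st [-0.1164 -0.1204]
knobbot [ 0.4222 -0.3291] st [-0.1168 -0.1212]
tip [ 0.4155 -0.3321] st [-0.1239 -0.1234]
270 [120, 120, 119, 120, 120, 120, 120, 119, 104, 62, 57, 63, 67, 70, 70, 70, 72, 73, 78, 100, 130, 133, 132, 132, 129, 113, 94, 91, 91, 91]
370 [73, 93, 95, 95, 96, 96, 85, 56, 53, 63, 76, 95, 112, 122, 129, 133, 133, 133, 132, 131, 130, 126, 117, 100, 74, 68, 63, 49, 45, 37]
```

Carrier rear edge reads -38 mm (home is -36, calibration ±2 mm), with a firm stop at 17–26 N, so I take it as home. The knob is at about (0.4224,-0.3285), θ≈1.9. I'll move to the outer side of the knob.

Emit:
apply_moves(slide=[[-0.7,0,0.1],[-1.4,0,0.2],[-2.1,0,0.3],[-2.8,0,0.3],[-3.1,0,0.3],[-3.1,0.5,0.3],[-3.1,1.0,0.3],[-3.1,1.0,0.3]], turn=[[0,0,0],[0,0,0],[0,0,0],[0,0,0],[0,0,0],[0,0,0],[0,0,0],[0,0,0]], hand=[1,1,1,1,1,1,1,1])

```text
t: 9.1
eef_pos: [0.4347, -0.3607, 0.1024]
tcp_rot: [[-0.114, -0.005, -0.993], [0.993, 0.003, -0.114], [0.004, -1.0, 0.005]]
force: [-0.7, 0.3, 0.4]
finger_gap: -0.001
```

```bash
python3 - <<'E'
from h import *
c=snap('wrist','w6.png');snap('scene','s6.png')
s=ctrl.state(); print(s['t'],s['eef_pos'],s['force'],np.round(s['joints'],2))
i=cv2.imread('pics/s6.png');cv2.imwrite('pics/z8.png',cv2.resize(i[120:270,320:530],None,fx=3.8,fy=3.8))
E
```

```text
9.2 [ 0.43608484 -0.36195885  0.10558338] [ 0.01587871 -0.56754196  1.5024911 ] [ 0.01  0.5   0.73  1.99 -0.45  0.82  2.69]
```

View pics/w6.png

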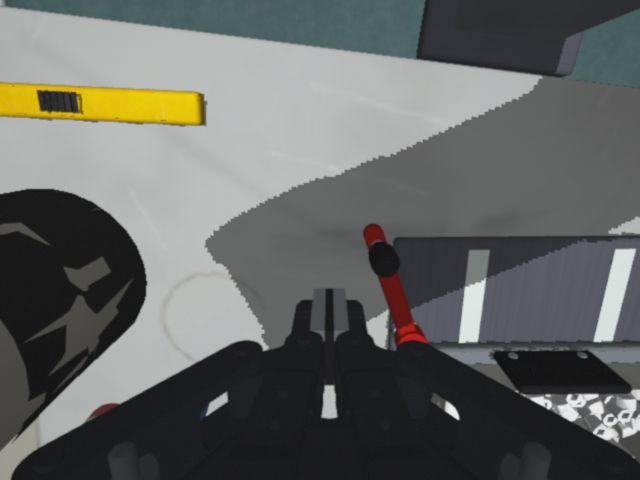

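View pics/z8.png

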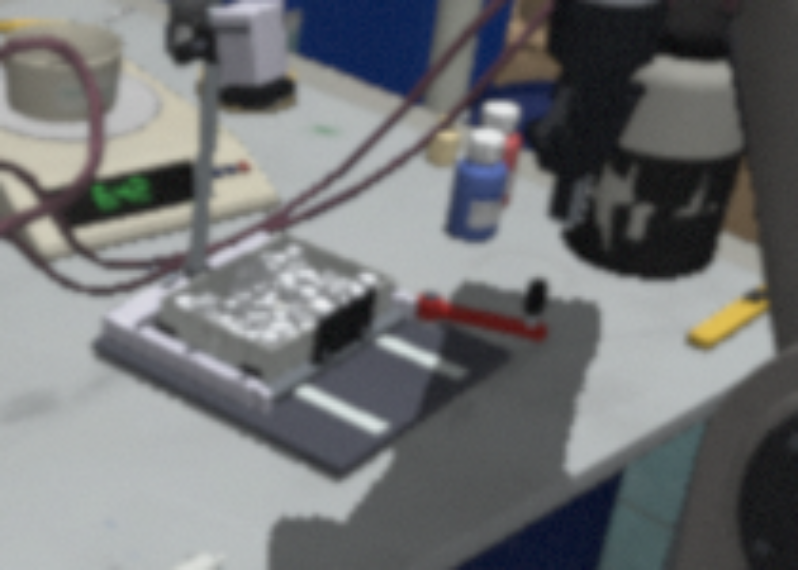

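Emit:
apply_moves(slide=[[0,0,0],[0,0.3,0],[0,0.6,0],[0,0.9,0],[0,1.1,0],[0,1.1,0]], turn=[[0,0.8,0],[0,1.6,0],[0,2.5,0],[0,2.5,0],[0,2.5,0],[0,2.5,0]], hand=[1,1,1,1,1,1])

```text
t: 9.8
eef_pos: [0.4366, -0.3615, 0.0505]
tcp_rot: [[0.229, -0.001, -0.973], [0.973, 0.001, 0.229], [0.0, -1.0, 0.001]]
force: [0.4, 0.2, 0.1]
finger_gap: -0.001
```

```bash
cat > latch.py <<'E'
from h import *
from scipy.spatial.transform import Rotation as Ro
import sys
a=np.radians(6.8); RS=np.array([[np.cos(a),-np.sin(a)],[np.sin(a),np.cos(a)]]); o=np.array([.524,-.195])
def plan(ths,D,z):
    s=ctrl.state(); R0=np.array(s['tcp_rot']); p0=np.array(s['eef_pos'])
    print(s['t'],np.round(p0,4),np.round(s['force'],1),'j7',s['joints'][6])
    for th in ths:
        c=np.array([-.0455,-.0965])+.075*np.array([-np.sin(th),np.cos(th)])-D*np.array([np.cos(th),np.sin(th)])
        w=o+RS@c; yaw=min(max(th-1.57,-1.4),-.3)
        sl=R0.T@(np.array([*w,z])-p0)/.05
        y0=np.arctan2(R0[1,0],R0[0,0]) # tool x azimuth
        des=a+np.pi/2+yaw
        print(round(th,2),'slide',np.round(sl,2),'turn y',round(-np.degrees(des-y0)/8,2),'w',np.round(w,3))
E
python3 - <<'E'
from latch import *
plan(np.arange(2.0,.9,-.1),.019,.050)
E
```

```text
9.8 [ 0.4366 -0.3615  0.0505] [0.4 0.2 0.1] j7 2.4721649340305762
2.0 slide [0.19 0.01 0.06] turn y -0.36 w [ 0.436 -0.351]
1.9 slide [0.28 0.01 0.18] turn y -0.36 w [ 0.431 -0.346]
1.8 slide [0.38 0.01 0.3 ] turn y -0.36 w [ 0.426 -0.34 ]
1.7 slide [0.49 0.01 0.41] turn y -0.36 w [ 0.422 -0.333]
1.6 slide [0.61 0.01 0.51] turn y -0.36 w [ 0.419 -0.326]
1.5 slide [0.74 0.01 0.59] turn y -0.36 w [ 0.416 -0.319]
1.4 slide [0.88 0.01 0.66] turn y -0.36 w [ 0.414 -0.311]
1.3 slide [1.02 0.01 0.72] turn y -0.36 w [ 0.413 -0.304]
1.2 slide [1.17 0.01 0.76] turn y 0.15 w [ 0.413 -0.296]
1.1 slide [1.32 0.01 0.79] turn y 0.86 w [ 0.413 -0.288]
1.0 slide [1.48 0.01 0.8 ] turn y 1.58 w [ 0.414 -0.281]
```

Emit:
apply_moves(slide=[[0.19,0,0.06],[0.28,0,0.18],[0.38,0,0.3],[0.49,0,0.41],[0.61,0,0.51],[0.74,0,0.59],[0.88,0,0.66],[1.02,0,0.72],[1.17,0,0.76],[1.32,0,0.79],[1.48,0,0.8],[1.48,0,0.8]], turn=[[0,0,0],[0,0,0],[0,0,0],[0,0,0],[0,0,0],[0,0,0],[0,0,0],[0,0,0],[0,0.2,0],[0,0.9,0],[0,1.6,0],[0,1.6,0]], hand=[1,1,1,1,1,1,1,1,1,1,1,1])

```text
t: 11.0
eef_pos: [0.4153, -0.2793, 0.0511]
tcp_rot: [[0.442, -0.001, -0.897], [0.897, 0.0, 0.442], [0.0, -1.0, 0.001]]
force: [-0.4, 0.3, 0.3]
finger_gap: 0.003
```

```bash
python3 - <<'E'
from latch import *
c=snap('wrist','w7.png');snap('scene','s7.png')
i=cv2.imread('pics/s7.png');cv2.imwrite('pics/z9.png',cv2.resize(i[120:270,320:530],None,fx=3.8,fy=3.8))
plan(np.arange(1.0,-.1,-.1),.019,.050)
E
```

```text
11.1 [ 0.4152 -0.2803  0.0512] [ 1.  -1.8 -0.3] j7 2.2086971572816836
1.0 slide [-0.01  0.02  0.01] turn y -0.02 w [ 0.414 -0.281]
0.9 slide [0.14 0.02 0.04] turn y 0.7 w [ 0.416 -0.273]
0.8 slide [0.3  0.02 0.06] turn y 1.41 w [ 0.419 -0.266]
0.7 slide [0.45 0.02 0.06] turn y 2.13 w [ 0.422 -0.259]
0.6 slide [0.6  0.02 0.04] turn y 2.85 w [ 0.427 -0.252]
0.5 slide [0.76 0.02 0.01] turn y 3.56 w [ 0.431 -0.246]
0.4 slide [ 0.9   0.02 -0.03] turn y 4.28 w [ 0.437 -0.24 ]
0.3 slide [ 1.05  0.02 -0.09] turn y 4.99 w [ 0.442 -0.235]
0.2 slide [ 1.18  0.02 -0.17] turn y 5.71 w [ 0.449 -0.231]
0.1 slide [ 1.31  0.02 -0.26] turn y 5.93 w [ 0.455 -0.227]
0.0 slide [ 1.43  0.02 -0.36] turn y 5.93 w [ 0.462 -0.224]
```

View pics/w7.png

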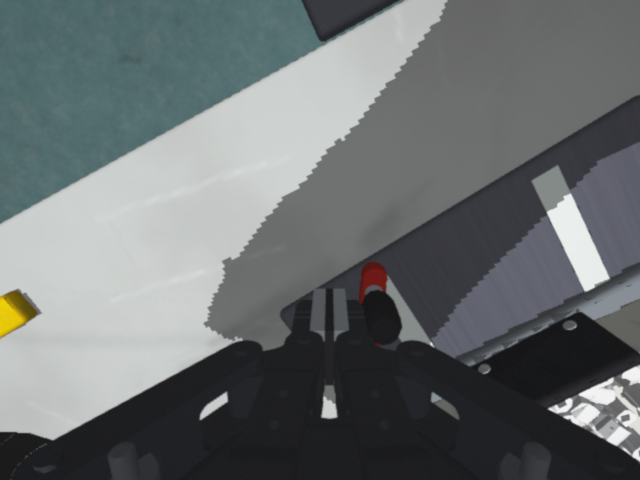

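View pics/z9.png

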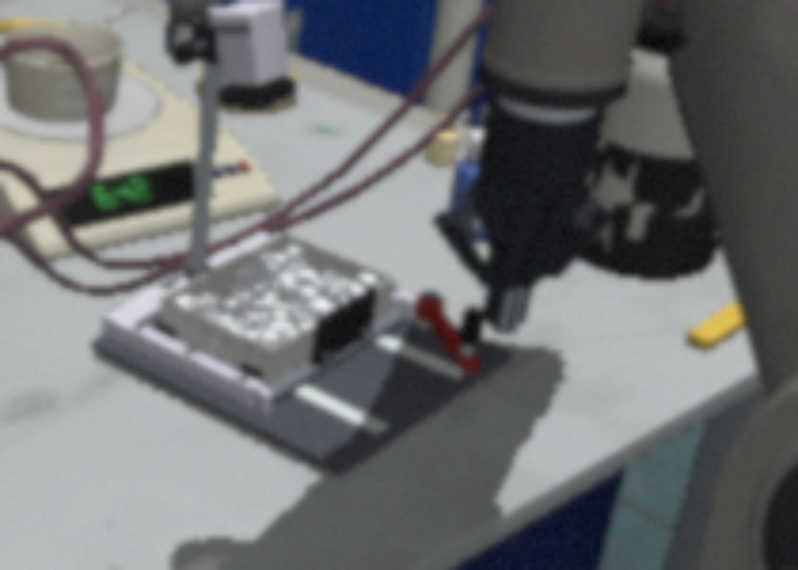

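The knob at (381,316) is riding on the finger's side as planned, so I'll continue the swing.

Emit:
apply_moves(slide=[[0.14,0,0.04],[0.3,0,0.06],[0.45,0,0.06],[0.6,0,0.04],[0.76,0,0.01],[0.9,0,-0.03],[1.05,0,-0.09],[1.18,0,-0.17],[1.31,0,-0.26],[1.31,0,-0.26]], turn=[[0,0.7,0],[0,1.4,0],[0,2.1,0],[0,2.8,0],[0,3.5,0],[0,4.2,0],[0,4.9,0],[0,5.6,0],[0,5.9,0],[0,5.9,0]], hand=[1,1,1,1,1,1,1,1,1,1])

```text
t: 12.1
eef_pos: [0.4563, -0.2276, 0.0511]
tcp_rot: [[0.958, -0.001, -0.288], [0.288, -0.0, 0.958], [-0.001, -1.0, -0.0]]
force: [0.0, -0.4, -0.6]
finger_gap: 0.001
```

```bash
python3 - <<'E'
from latch import *
c=snap('wrist','w8.png');snap('scene','s8.png')
i=cv2.imread('pics/s8.png');cv2.imwrite('pics/z10.png',cv2.resize(i[120:270,320:530],None,fx=3.8,fy=3.8))
plan(np.arange(.1,-.2,-.05),.019,.050)
E
```

```text
12.2 [ 0.4555 -0.228   0.0512] [1.  0.1 0.3] j7 1.4519135452269953
0.1 slide [0.   0.02 0.02] turn y 0.02 w [ 0.455 -0.227]
0.05 slide [0.08 0.02 0.03] turn y 0.02 w [ 0.459 -0.225]
0.0 slide [0.16 0.02 0.04] turn y 0.02 w [ 0.462 -0.224]
-0.05 slide [0.23 0.02 0.04] turn y 0.02 w [ 0.466 -0.223]
-0.1 slide [0.31 0.02 0.04] turn y 0.02 w [ 0.47  -0.222]
-0.15 slide [0.39 0.02 0.04] turn y 0.02 w [ 0.474 -0.221]
-0.2 slide [0.47 0.02 0.03] turn y 0.02 w [ 0.477 -0.22 ]
```

View pics/w8.png

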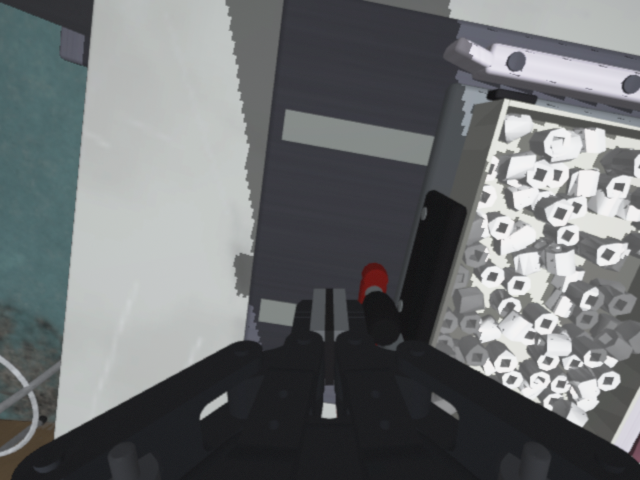

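View pics/z10.png

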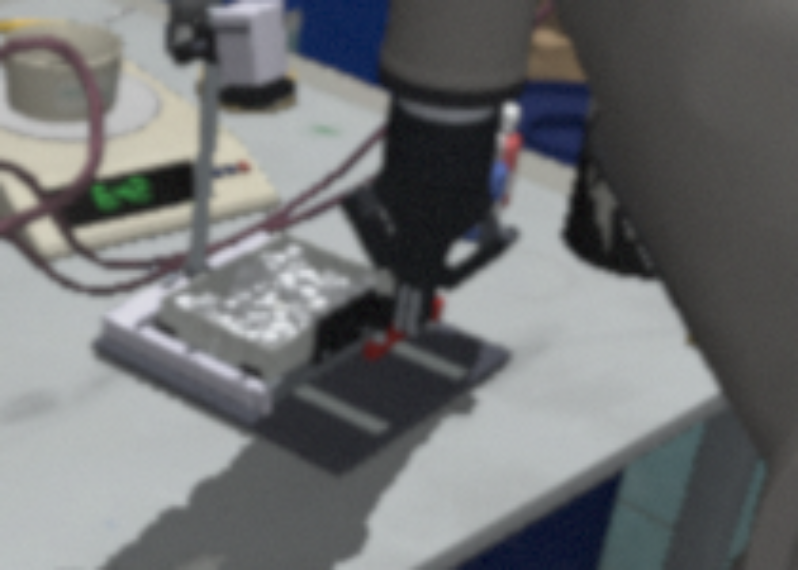

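Nearly shut. I'll creep on until the end stop pushes back.

Emit:
apply_moves(slide=[[0.04,0,0.01],[0.08,0,0.02],[0.12,0,0.03],[0.15,0,0.04],[0.18,0,0.04],[0.18,0,0.04]], turn=[[0,0,0],[0,0,0],[0,0,0],[0,0,0],[0,0,0],[0,0,0]], hand=[1,1,1,1,1,1])

```text
t: 12.8
eef_pos: [0.4621, -0.2241, 0.0512]
tcp_rot: [[0.959, -0.002, -0.284], [0.284, -0.001, 0.959], [-0.002, -1.0, -0.0]]
force: [-10.7, -5.9, 2.7]
finger_gap: 0.001
```

Emit:
apply_moves(slide=[[0.03,0,0],[0.06,0,0],[0.06,0,0]], turn=[[0,0,0],[0,0,0],[0,0,0]], hand=[1,1,1])

```text
t: 13.1
eef_pos: [0.4628, -0.2239, 0.051]
tcp_rot: [[0.959, -0.005, -0.283], [0.283, -0.001, 0.959], [-0.005, -1.0, 0.0]]
force: [-22.9, -8.6, 10.1]
finger_gap: 0.002
```

Emit:
apply_moves(slide=[[-0.1,0,0],[-0.4,0,0],[-0.6,-0.4,0],[-0.6,-1.0,0],[-0.6,-1.7,0],[-0.6,-2.4,0],[-0.6,-3.0,0],[-0.6,-3.0,0]], turn=[[0,0,0],[0,0,0],[0,0,0],[0,0,0],[0,0,0],[0,-0.5,0],[0,-1,0],[0,-1,0]], hand=[1,1,1,1,1,1,1,1])

```text
t: 13.9
eef_pos: [0.4389, -0.2317, 0.2041]
tcp_rot: [[0.908, 0.005, -0.418], [0.418, 0.0, 0.908], [0.005, -1.0, -0.002]]
force: [0.3, -0.2, -1.1]
finger_gap: 0.004
```

```bash
python3 - <<'E'
from h import *
c=snap('wrist','w9.png')
s=ctrl.state(); print(s['t'],s['eef_pos'],np.round(s['tcp_rot'],3).tolist(),np.round(s['joints'],2),s['force'])
i=cv2.imread('pics/w9.png');cv2.imwrite('pics/z11.png',cv2.resize(i[80:380,220:600],None,fx=2,fy=2,interpolation=cv2.INTER_CUBIC))
E
```

```text
13.95 [ 0.43850228 -0.23084404  0.20246306] [[0.909, 0.004, -0.417], [0.417, 0.001, 0.909], [0.004, -1.0, -0.0]] [-0.69  0.44  1.34  2.08 -0.51  1.02  1.34] [-0.23572351  0.46842632  0.10313097]
```

View pics/z11.png

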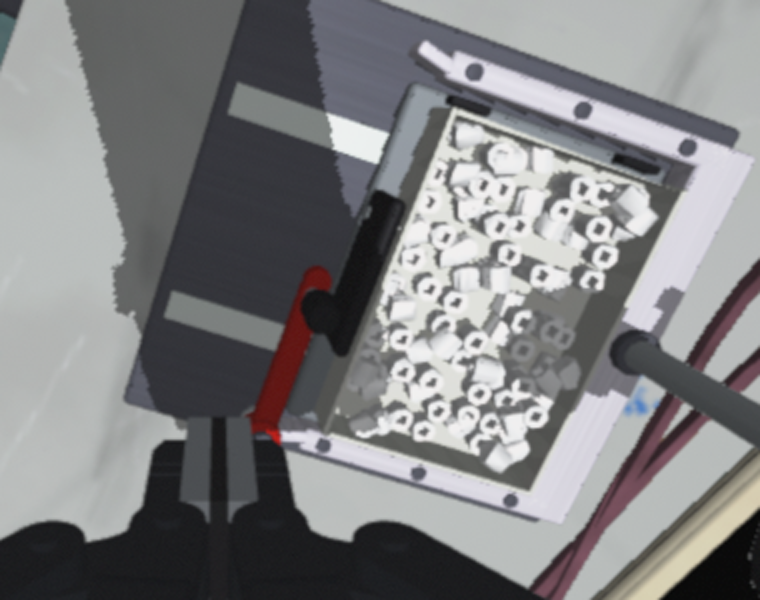

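```bash
python3 - <<'E'
from h import *
W,K,i=load('w9.png')
g=lambda x,y,z: onz(W,K,220+x/2,80+y/2,z)[:2]
an=lambda a,b: np.degrees(np.arctan2(*(g(*b)-g(*a))[::-1]))
# arm centerline by red mask
hsv=cv2.cvtColor(i,cv2.COLOR_BGR2HSV); m=((hsv[...,0]<8)|(hsv[...,0]>172))&(hsv[...,1]>150)&(hsv[...,2]>60)
m[:200]=0;m[300:]=0
ys,xs=np.nonzero(m); k=(ys>240)&(ys<285); 
P=np.array([onz(W,K,x,y,.033)[:2] for x,y in zip(xs[k],ys[k])]); 
v=cv2.fitLine(P.astype(np.float32),cv2.DIST_L2,0,.001,.001).ravel();print('arm',len(P),np.degrees(np.arctan2(v[1],v[0])))
print('armLeftEdge',an((252,420,.033),(304,275,.033)),'rear plate',an((130,395,.015),(244,5,.015)),'carrier',an((310,420,.025),(408,92,.025)))
E
```

```text
arm 601 -84.03655
armLeftEdge 97.35301637697918 rear plate 97.73599024236216 carrier 101.54624046249135
```

```bash
python3 - <<'E'
from h import *
W,K,i=load('w9.png')
z=cv2.resize(i[110:180,300:450],None,fx=5,fy=5,interpolation=cv2.INTER_CUBIC); cv2.imwrite('pics/z12.png',z)
E
```

```text
(no output)
```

View pics/z12.png

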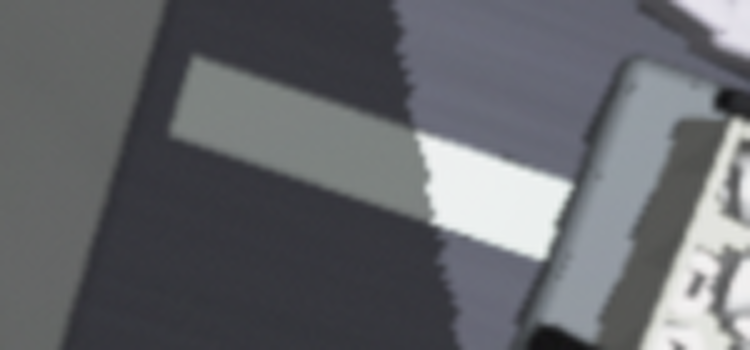

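```bash
python3 - <<'E'
from h import *
W,K,i=load('w9.png')
g=lambda x,y,z: onz(W,K,300+x/5,110+y/5,z)[:2]
for zz in (.015,.025):
  a,b=g(168,5,.015),g(65,345,.015); d=(a-b)/np.linalg.norm(a-b); n=np.array([d[1],-d[0]])
  print(zz,np.degrees(np.arctan2(d[1],d[0])),[round(float((g(x,y,zz)-b)@n*1000-115),1) for x,y in ((610,90),(573,185),(545,260))])
# front gap: carrier home vs rails' rear ends (x=-40) top z .033 in z11 coords
E
```

```text
0.015 97.14313292914453 [-35.6, -35.8, -35.7]
0.025 97.14313292914453 [-38.0, -38.2, -38.1]
```

With the bottom edge of its rear face at x ≈ -35.7 mm, the carrier is home. The latch arm is parallel to the station's y axis within about 1°, so it is shut. Now up, then over the hoses.

Emit:
apply_moves(slide=[[0,-0.9,0],[0,-1.8,0],[0,-2.7,0],[0,-3.6,0],[0,-4.0,0],[0.4,-4.1,0.8],[0.8,-4.1,1.6],[1.2,-4.1,2.4],[1.6,-4.1,3.2],[2.1,-4.1,4.1],[2.6,-4.1,5],[3.0,-4.1,5.9]], turn=[[0,-0.5,0],[0,-1,0],[0,-1.5,0],[0,-2,0],[0,-2.5,0],[0,-3,0],[0,-3.5,0],[0,-4,0],[0,-4.5,0],[0,-5,0],[0,-5.5,0],[0,-6,0]], hand=[1,1,1,1,1,1,1,1,1,1,1,1])

```text
t: 15.15
eef_pos: [0.4511, 0.0996, 0.4053]
tcp_rot: [[0.296, -0.001, -0.955], [0.955, 0.0, 0.296], [-0.0, -1.0, 0.002]]
force: [2.0, -0.0, 0.4]
finger_gap: -0.001
```

```bash
cat > go.py <<'E'
from h import *
def d(p,az=None):
    s=ctrl.state(); R=np.array(s['tcp_rot']); print(s['t'],np.round(s['eef_pos'],4),'az',np.degrees(np.arctan2(R[1,0],R[0,0])),np.round(s['joints'],2),np.round(s['force'],1))
    print('slide',np.round(R.T@(np.array(p)-s['eef_pos'])/.05,2), 'turn y',None if az is None else -(az-np.degrees(np.arctan2(R[1,0],R[0,0])))/8)
E
python3 -c "
from go import *
d([.554,.40,.40],90)"
```

```text
15.15 [0.4511 0.0996 0.4053] az 72.75414817692578 [-1.15 -0.13  0.73  1.84  0.08  1.4   0.83] [ 2.  -0.   0.4]
slide [ 6.35  0.11 -0.19] turn y -2.1557314778842773
```

Emit:
apply_moves(slide=[[0.7,0,0],[1.4,0,0],[2.1,0,0],[2.8,0,0],[3.5,0,-0.1],[4.2,0,-0.1],[4.9,0,-0.1],[5.6,0,-0.2],[6.0,0.3,-0.2],[6.35,0.8,-0.2],[6.35,1.5,-0.2],[6.35,1.8,-0.2]], turn=[[0,-0.2,0],[0,-0.4,0],[0,-0.6,0],[0,-0.8,0],[0,-1,0],[0,-1.2,0],[0,-1.4,0],[0,-1.6,0],[0,-1.8,0],[0,-2.1,0],[0,-2.1,0],[0,-2.1,0]], hand=[1,1,1,1,1,1,1,1,1,1,1,1])

```text
t: 16.35
eef_pos: [0.555, 0.397, 0.3115]
tcp_rot: [[0.011, -0.005, -1.0], [1.0, -0.003, 0.011], [-0.003, -1.0, 0.005]]
force: [-0.2, 0.0, 0.8]
finger_gap: 0.002
```

```bash
python3 -c "
from go import *
snap('wrist','w10.png');snap('scene','s10.png')
d([.554,.4015,.15],90)"
```

```text
16.45 [0.5554 0.3966 0.3136] az 89.33267071348463 [-1.15  0.44  0.63  1.51 -0.26  1.28  1.07] [-0.2  0.4  0.2]
slide [0.11 3.27 0.02] turn y -0.08341616081442105
```

View pics/w10.png

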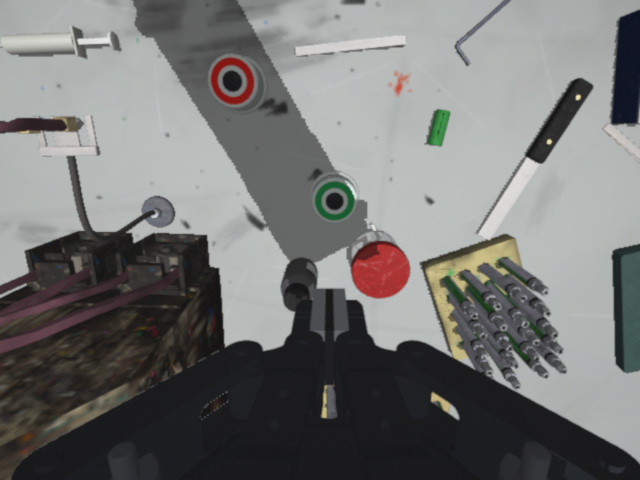

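View pics/s10.png

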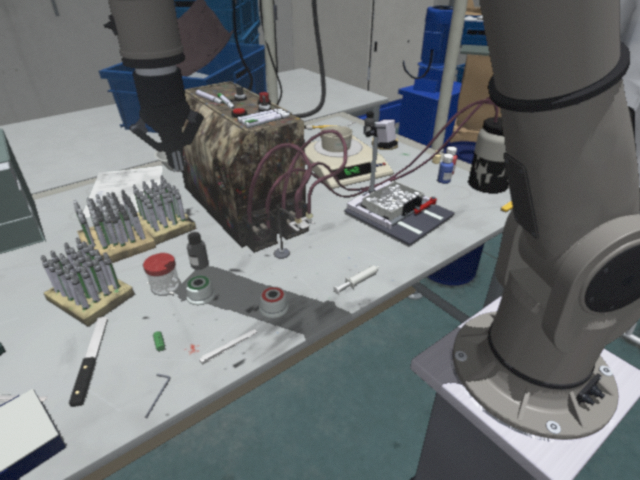

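```bash
python3 -c "
from go import *
W,K,i=load('w10.png')
for n,u,v,z in (('green',335,201,.04),('red',232,81,.04),('mach0',220,270,0),('mach.1',220,270,.1),('mach.2',220,270,.2),('machb',222,340,0),('ink',297,293,.09),('jar',381,269,.075)): print(n,np.round(onz(W,K,u,v,z),4))
hsv=cv2.cvtColor(i,cv2.COLOR_BGR2HSV)
for n,(a,b) in dict(g=(60,95)).items():
  m=((hsv[...,0]>a)&(hsv[...,0]<b)&(hsv[...,1]>110)).astype('u1'); m[:,:300]=0;m[:,370:]=0;m[:160]=0;m[240:]=0
  x,y,w,h=cv2.boundingRect(m); print(x,y,w,h,onz(W,K,x+w/2-.5,y+h/2-.5,.038))
"
```

```text
green [0.5552 0.4036 0.04  ]
red [0.4238 0.2935 0.04  ]
mach0 [0.6567 0.2458 0.    ]
mach.1 [0.6177 0.2794 0.1   ]
mach.2 [0.5786 0.313  0.2   ]
machb [0.7661 0.238  0.    ]
ink [0.6499 0.3598 0.09  ]
jar [0.6278 0.4553 0.075 ]
316 182 38 38 [0.55495858 0.40299615 0.038     ]
```

The green lens is at (335,201) → (0.555,0.403), which agrees with the scene estimate. The red one, at (232,81), is 170 mm away. I'll descend in two stages.

Emit:
apply_moves(slide=[[0.1,0.6,0],[0.12,1.2,0],[0.12,1.8,0],[0.12,2.4,0],[0.12,2.9,0],[0.12,3.3,0],[0.12,3.6,0],[0.12,3.7,0],[0.12,3.7,0]], turn=[[0,0,0],[0,0,0],[0,0,0],[0,0,0],[0,0,0],[0,0,0],[0,0,0],[0,0,0],[0,0,0]], hand=[1,1,1,1,1,1,1,1,1])

```text
t: 17.35
eef_pos: [0.5567, 0.4035, 0.1317]
tcp_rot: [[0.011, 0.0, -1.0], [1.0, 0.0, 0.011], [0.0, -1.0, -0.0]]
force: [-1.3, -1.4, 0.4]
finger_gap: -0.001
```

```bash
python3 -c "
from go import *
snap('wrist','w11.png');snap('side','sd11.png')
d([.555,.403,.062],90)"
```

```text
17.45 [0.5571 0.4038 0.1326] az 89.36185676366134 [-1.1   0.6   0.55  1.68 -0.37  0.96  1.14] [ 0.7 -0.6 -0.4]
slide [-0.02  1.41  0.04] turn y -0.07976790454233296
```

View pics/w11.png

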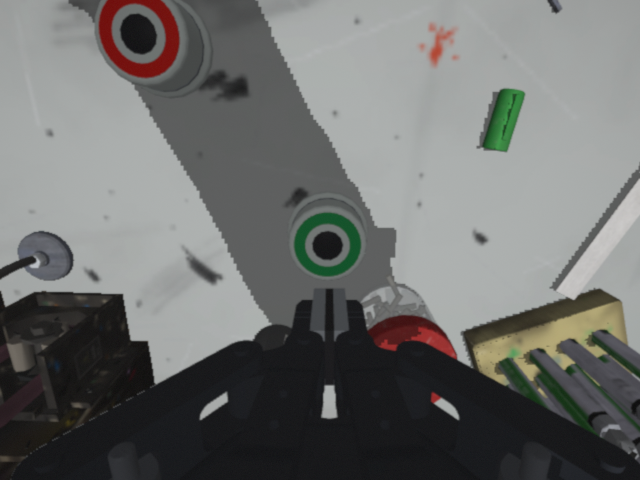

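View pics/sd11.png

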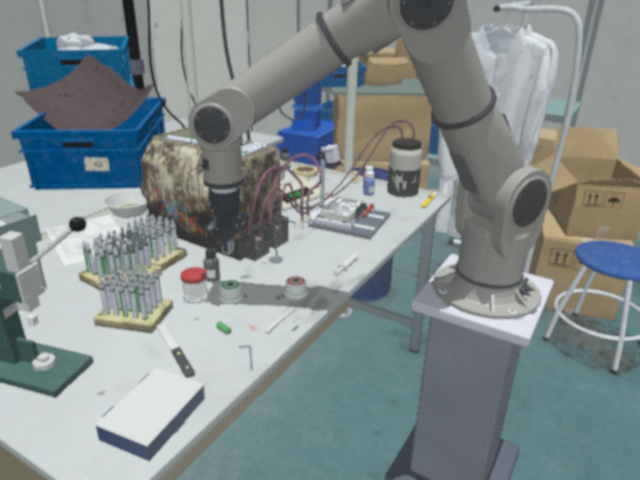

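Emit:
apply_moves(slide=[[0,0.4,0.04],[0,0.8,0.04],[0,1.1,0.04],[0,1.3,0.04],[0,1.4,0.04],[0,1.4,0.04],[0,1.4,0.04],[0,1.4,0.04],[0,1.4,0.04],[0,1.4,0.04],[0,1.4,0.04],[0,1.4,0.04]], turn=[[0,0,0],[0,0,0],[0,0,0],[0,0,0],[0,0,0],[0,0,0],[0,0,0],[0,0,0],[0,0,0],[0,0,0],[0,0,0],[0,0,0]], hand=[1,1,1,1,1,1,1,1,1,1,1,1])

```text
t: 18.65
eef_pos: [0.5544, 0.4036, 0.0614]
tcp_rot: [[0.011, -0.0, -1.0], [1.0, 0.0, 0.011], [0.0, -1.0, 0.0]]
force: [0.0, -0.1, 0.4]
finger_gap: -0.001
```

```bash
python3 -c "
from go import *
snap('wrist','w12.png');snap('scene','s12.png')
d([.555,.403,.062],90)
i=cv2.imread('pics/s12.png');cv2.imwrite('pics/z13.png',cv2.resize(i[200:330,110:310],None,fx=4,fy=4))"
```

```text
18.75 [0.5545 0.4036 0.0613] az 89.3725616838927 [-1.08  0.68  0.51  1.73 -0.42  0.85  1.18] [ 0.1 -0.4 -0.5]
slide [-0.01 -0.01 -0.01] turn y -0.07842978951341273
```

View pics/w12.png

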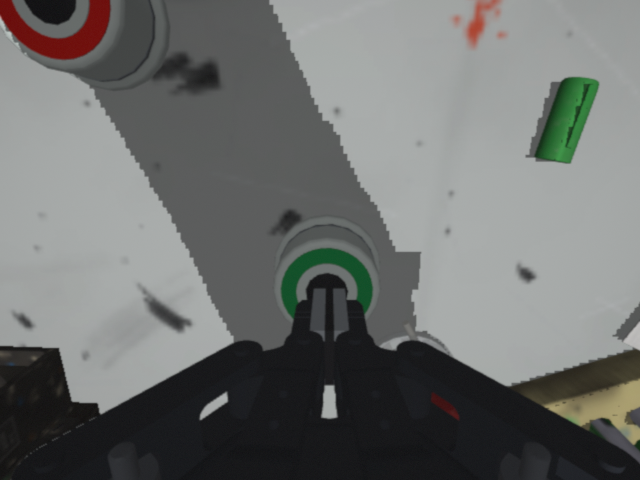

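View pics/z13.png

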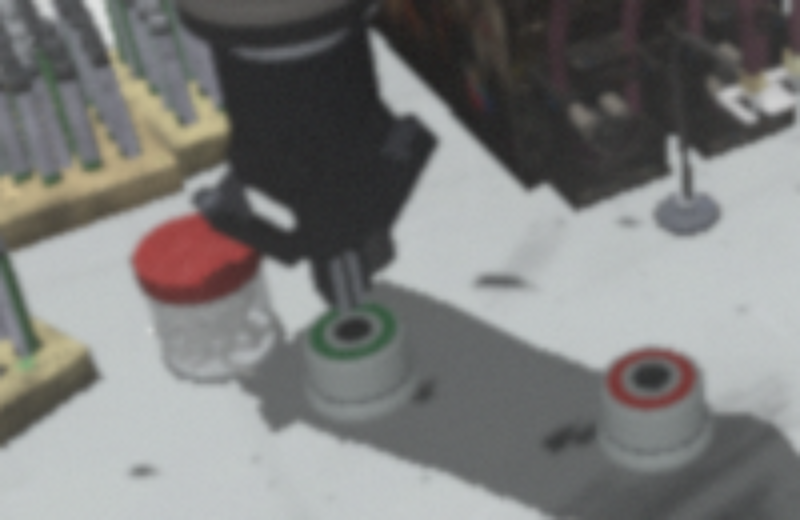

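The fingertips stand over the lens (wrist (327,285), scene zoom (350,300)) about 21 mm up, with no force. I'll hold there for 2.4 s.

Emit:
apply_moves(slide=[[0,0,0],[0,0,0],[0,0,0],[0,0,0],[0,0,0],[0,0,0],[0,0,0],[0,0,0],[0,0,0],[0,0,0],[0,0,0],[0,0,0]], turn=[[0,0,0],[0,0,0],[0,0,0],[0,0,0],[0,0,0],[0,0,0],[0,0,0],[0,0,0],[0,0,0],[0,0,0],[0,0,0],[0,0,0]], hand=[1,1,1,1,1,1,1,1,1,1,1,1])

```text
t: 19.95
eef_pos: [0.5544, 0.4035, 0.0613]
tcp_rot: [[0.011, -0.0, -1.0], [1.0, -0.0, 0.011], [-0.0, -1.0, 0.0]]
force: [-0.2, -0.5, -0.2]
finger_gap: -0.001
```

Emit:
apply_moves(slide=[[0,0,0],[0,0,0],[0,0,0],[0,0,0],[0,0,0],[0,0,0],[0,0,0],[0,0,0],[0,0,0],[0,0,0],[0,0,0],[0,0,0]], turn=[[0,0,0],[0,0,0],[0,0,0],[0,0,0],[0,0,0],[0,0,0],[0,0,0],[0,0,0],[0,0,0],[0,0,0],[0,0,0],[0,0,0]], hand=[1,1,1,1,1,1,1,1,1,1,1,1])

```text
t: 21.15
eef_pos: [0.5544, 0.4036, 0.0613]
tcp_rot: [[0.011, -0.0, -1.0], [1.0, -0.0, 0.011], [-0.0, -1.0, 0.0]]
force: [0.8, 0.1, 0.1]
finger_gap: 0.002
```

Emit:
apply_moves(slide=[[0,-0.3,0],[0,-0.8,0],[0,-1.4,0],[0,-2,0],[0,-2.6,0],[0,-3,0],[0,-3,0],[0,-3,0]], turn=[[0,0,0],[0,0,0],[0,0,0],[0,0,0],[0,0,0],[0,0,0],[0,0,0],[0,0,0]], hand=[1,1,1,1,1,1,1,1])

```text
t: 21.95
eef_pos: [0.5545, 0.4036, 0.2123]
tcp_rot: [[0.011, 0.001, -1.0], [1.0, 0.001, 0.011], [0.001, -1.0, -0.001]]
force: [0.4, 0.3, -1.5]
finger_gap: 0.002
```

```bash
python3 -c "
from go import *
snap('scene','s13.png')
d([.555,.403,.062],90)
a=cv2.imread('pics/s13.png');b=cv2.imread('pics/s10.png')
cv2.imwrite('pics/z14.png',a[140:380,60:520])
cv2.imwrite('pics/z15.png',cv2.resize(a[150:260,330:480],None,fx=5,fy=5,interpolation=cv2.INTER_CUBIC))"
```

```text
22.0 [0.5542 0.4035 0.2114] az 89.37723099441143 [-1.14  0.52  0.6   1.62 -0.32  1.1   1.1 ] [-0.2  0.2  0.1]
slide [-0.01  2.99 -0.02] turn y -0.07784612569857075
```

View pics/z14.png

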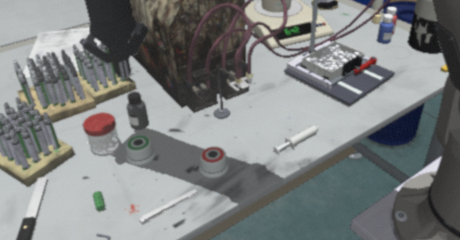

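View pics/z15.png

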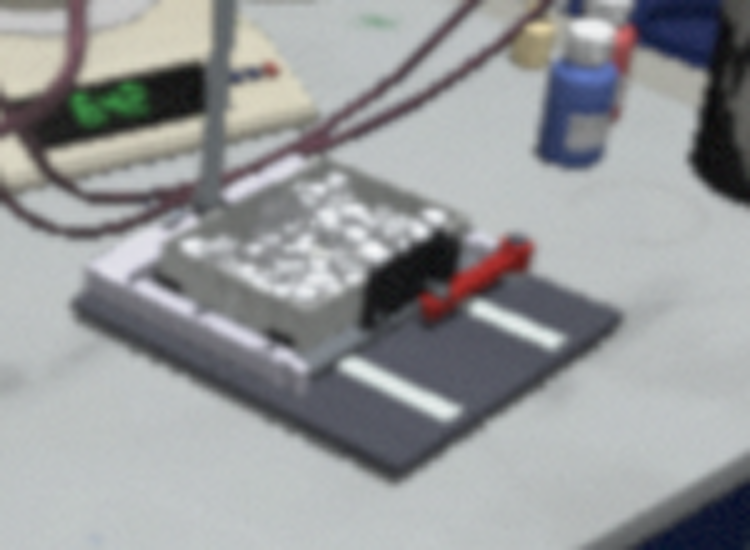

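The carrier is home and the red latch arm lies across behind it. The bottle, jar, cap, tweezers and syringe show no visible shift from the first picture. The robot is clear, so I'm handing in.

```bash
python3 -c "
from plant import ctrl
print(ctrl.sign_off())"
```

```text
the job is handed in; nothing more can be done
None
```

I pushed the carrier home, swung the latch shut, held the fingertips over the green-ringed switch, and handed the job in at about 22 s. No verdict is reported.

- **Carrier:** I pushed it about 42 mm until the stops resisted with 17–27 N. Afterwards the lower edge of its rear face measured about x = -35.7 mm, against -36 at home. Before that, taking the visible edge as the plate's upper edge gave -38 mm. That still meets the limit, and I trust -35.7 more.
- **Latch:** I pushed it by the knob until its end stop answered with about 11–23 N. The arm then lay parallel to the station's y axis within about 1°.
- **Start switch:** The fingertips were about 21 mm above the green lens and within about 1 mm sideways of the measured centre. They stayed there for over 2.4 s, with the force reading within noise.
- **Last check:** The final picture shows the carrier home and the latch across behind it. Comparing it with the first picture by eye, the other objects are where they were. The red switch was never approached, and the arm was clear of everything when I handed in.

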